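Close a wafer carrier and tug its cover

TASK

Close the wafer carrier: set the white cover on it over the wafer and press it fully home so that the spring catches at both ends click over its edge. Then give it a firm upward tug by its handle to make sure both ends hold; if it lifts or tilts free, reseat it and tug again until it holds, and leave it home. Leave the wafer in its well and the other things on the bench where they are.

Things in the scene. Friction and masses are not known exactly. Their poses are not given: they have to be found in the camera images.
- carrier: Grey wafer carrier fixed to the worktop, 128 x 216 mm (own x by y, long along y, yaw within 0.4 rad of 0), 50 mm tall at most. Origin: centre of its underside, on the worktop. A square well (118 mm, floor 6 mm up) holds the wafer; the cover rests on its level rim, 20 mm above the worktop. At each y end stands an aluminium latch housing, inner face 82 mm from the centre.
- carrier_seat (a point): Middle of the carrier at rim height (20 mm above the worktop), axes as the carrier's; the cover's origin lies here when it is home. Two upright guides on each long side (128 mm apart inside, flared above 35 mm height) leave the cover 2 mm of play each way across; the housings leave 2 mm each way along.
- cover: White plate 124 x 160 x 5 mm (own x by y, long along y), 0.14 to 0.28 kg, with a raised panel (top 9 mm above the underside) and a black bridge handle; it lies right way up. Origin: centre of the underside, z up. The handle's bar runs along y over the middle: 14 mm thick (x), 90 mm long, 32 to 48 mm above the underside, open beneath for 62 mm. Either way round fits.
- cover_end_1 (a point): Middle of the cover's +y end edge, on its underside (80 mm from the origin). When home it is at rim height. An end can also wedge against the bolt's blunt 2.5 mm nose, 2 to 7 mm above the rim, where it may even resist a tug: it is not home; press it further.
- cover_end_2 (a point): Middle of the cover's -y end edge, on its underside (80 mm from the origin). When home it is at rim height.
- catch_1: Steel spring bolt at the carrier's +y end, sliding along y, bevelled on top, flat beneath (26.5 mm above the worktop), over the cover's edge by 3 to 6 mm: a latched end lifts 1.5 mm, then holds. A cover set down loosely rests on the bevels some 15 to 20 mm above the rim. Each end clicks down under some 5 to 15 N; the two ends differ, so one may click and the other not.
- catch_2: The same bolt at the carrier's -y end. Pressed at the handle's middle, both ends mostly click under 15 to 30 N in all; if one has clicked and the other sits up on its bevel, press on the panel close to that end (up to 25 N). The usual tug is about 10 N upwards at the handle's middle for half a second, which lifts the cover through its play against the bolts.
- wafer_ring: Dark round wafer in its pale carrier ring, 112 mm across, 8 mm thick, lying in the carrier's well below the rim; origin at the centre of its underside.
- marker: Marker pen with a green cap, 135 mm long, on the worktop near the robot; a bystander.
- pocket_torch: Black pocket torch, 97 mm long, 18 mm thick; a bystander behind the work.
- lens_tissue: Flat booklet with a blue cover, 62 x 100 x 9 mm; a bystander behind the work.
- glue_bottle: Blue bottle with a white cap, 40 mm across, 86 mm tall; a bystander at the left.
- tape_roll: Black tape roll, 55 mm across, 19 mm tall; a bystander at the left.
- sample_box_1: Round white sample box, 57 mm across, 12 mm tall; a bystander behind the work.
- hex_key_6: Bare steel L-shaped hex key, 93 mm long; a bystander near the robot.
Things that resemble listed ones, but are neither listed nor needed, are in the scene too. What is meant by the wafer_ring is not yellow, and is the larger of those in its own colour.

How it is judged:
By the outcome, as a careful person would: the job done as asked, in the order asked, and still so for the second after the job is handed in, with the robot touching nothing.
It also fails if it takes over 64 s, if anything falls off the work surface, if the arm or the gripper's body presses on something with over 40 N, if the wrist force passes 120 N, or if a joint passes its speed limit or range.

ROBOT

A 7-joint arm with a two-finger parallel gripper is mounted at the origin on a cart in front of the work surface, level with it; the furniture and walls round the work are solid. World frame = base frame: x ahead of the robot, y to its left, z up, the work surface at z = 0. Lengths are in m, angles in rad, forces in N, time in s.
With the tool pointing down it reaches from about 0.4 to 0.9 m from the base axis. Payload 5.6 kg.
Tool frame: the origin (TCP) lies midway between the tips of the shut fingers; the grasp point (between the pads) lies manip.grip_point_offset behind it (manip.grip_point_offset is the distance from the TCP to the grasp point, in m); z points along the fingers, y is the line along which they close (so a half turn about z gives the same grasp; the last joint's range is limited). The gripper opens to 92 mm and grips with 3 to 60 N. Pads are 20 mm wide; open, the fingers measure 128 mm over their backs; the gripper's body (75 mm by 189 mm) begins 69 mm behind the grasp point.
Start: joints at [-1.145, 0.468, -0.012, 1.603, 0.006, 1.071, -0.056], TCP at [0.294, 0.58, 0.215] pointing down, gripper open.
Joint ranges: [-2.53, 2.53], [-0.31, 2.02], [-1.57, 1.55], [0.28, 2.44], [-1.29, 4.43], [0.15, 1.84], [-2.92, 2.92]. Speed limits (rad/s): [2.57, 2.57, 3.14, 3.14, 3.14, 3.14, 3.14].

INTERFACE

Orientations are given as a unit quaternion [w, x, y, z].
In Python, from station import manip gives the robot as it stands.
- The arm moves only by the tool servo_tool, never from a script. Its argument "steps" is a list of rows, each an object of numbers: "tx", "ty", "tz": the shift along the world's x, y, z each as a share of 1 m, from -1 to 1; "twist": the turn about the world's z as a share of 180 degrees, from -1 to 1; "gripper": the opening, from 0 (shut) to 1 (fully open). In form: [{"tx": .., "ty": .., "tz": .., "twist": .., "gripper": ..}, ...]. A call has 1 to 12 rows; each row shifts and turns the commanded pose from where the row before left it; what a row does not reach is not made up. A row lasts 1/10 s, in which the tool goes at most 50 mm and 8.59 degrees, less where a joint would pass 70% of its speed; a pose out of reach is approached as far as the arm can. A call with a number of a shift or a turn outside -1 to 1 is refused whole. A call with a gripper value outside its range is refused whole. The fingers move at their own pace and stop on an object; "squeeze" is the grip in N (left out, the last holds). Time passes only in rows, so rows that do not move let the fingers close. It gives the time, the measured TCP pose, the force, the opening and the grip force at its end, in the units of the state.
- manip.state(): the state, without advancing time (a new reading comes with each control period).
- manip.camera(name): name is "scene" or "side" or "wrist"; returns the picture (384x512x3 uint8, blue, green, red); there is no depth.
- manip.calibration(name): a dict with "intrinsics" (3x3 intrinsics, pixels), "k1" (the pictures are not rectified: a ray, as slopes to the right and down, at radius r is drawn at 1 + k1 r^2 times it, then the intrinsics apply), "R" (3x3) and "t" (3): a world point X has camera coordinates R X + t. Camera axes: x right, y down, z forward; pixel columns grow to the right and rows downward; lengths in m; the calibration is good to about 2 mm. A picture is of the moment at which its call begins: read the wrist's pose just before it. calibration takes no time and is no camera call; for the wrist camera it gives the pose at the moment of the call.
- manip.sign_off(): hands the job in; it is judged then, once.
The state is a dict: "clock": time; "joint_positions": joint angles; "joint_vel": joint speeds; "joint_efforts": joint torques, N m; "tool_pos": TCP position; "tool_rot": TCP orientation; "contact_force": force on the tool from outside, world axes, zero at the start; "wrist_torque": the same for the moment, N m; "gripper_width": opening from 0.0 (shut) to 1.0 (fully open); "grip_force": force on a finger pad.
Only numpy, scipy, OpenCV 4.12 (cv2) and the standard library are available. Lean on these libraries where they do the work, as an engineer would, in place of code of your own. Each camera call takes 0.05 s, during which the arm holds its last target. There are 200 camera calls.

## Working session

There is one attempt and no reset: what is moved stays moved. The work goes in short steps, Python scripts to look and compute and a tool call to move; the robot and the scene stay as the last step left them, time stands still between calls to the robot, and variables do not carry over. Pictures are saved under pics/ and viewed, at most 13 in all, crops included, and the job is handed in when it is done.

Besides the shell and the picture viewer there is one more tool, called after "Call:" as name(argument=value, ...) on one line, values as JSON. servo_tool: Moves the arm, as the interface text tells. Its arguments: {"type":"object","properties":{"steps":{"type":"array"},"squeeze":{"type":"number"}},"required":["steps"]}

```bash
mkdir -p pics; cat > h.py <<'E'
import numpy as np, cv2
from station import manip
def snap(n,f):
    c=manip.calibration(n); im=manip.camera(n); cv2.imwrite('pics/'+f,im); return im,c
def ray(c,uv):
    K=np.array(c['intrinsics']);R=np.array(c['R']);t=np.array(c['t'])
    d=np.linalg.solve(K,[uv[0],uv[1],1.])[:2]; s=d.copy()
    for _ in range(30): s=d/(1+c['k1']*(s@s))
    return -R.T@t, R.T@np.array([*s,1.])
def onz(c,uv,z):
    o,d=ray(c,uv); return o+d*(z-o[2])/d[2]
def proj(c,X):
    p=np.array(c['R'])@np.array(X)+np.array(c['t']); s=p[:2]/p[2]; s=s*(1+c['k1']*(s@s))
    return (np.array(c['intrinsics'])@[*s,1])[:2]
E
python3 - <<'E'
from h import *
a,c1=snap('scene','a.png');b,c2=snap('side','b.png')
for c in(c1,c2):print(c, ray(c,(256,192)))
print(manip.state(), manip.grip_point_offset)
E
```

```text
{'intrinsics': array([[369.75513974,   0.        , 253.17412237],
       [  0.        , 369.75513974, 193.18186568],
       [  0.        ,   0.        ,   1.        ]]), 'k1': -0.023078365857111507, 'R': array([[-0.73358677, -0.67942327, -0.01531231],
       [-0.34437896,  0.39106839, -0.85350375],
       [ 0.58587847, -0.62084582, -0.52086168]]), 't': array([0.42319958, 0.2169991 , 0.80981089])} (array([-0.08926723,  0.70543786,  0.61348917]), array([ 0.58137273, -0.62728836, -0.5182506 ]))
{'intrinsics': array([[356.76438706,   0.        , 256.94133124],
       [  0.        , 356.76438706, 186.29875073],
       [  0.        ,   0.        ,   1.        ]]), 'k1': -0.06004939942516048, 'R': array([[ 0.75207477,  0.65890722,  0.01499362],
       [ 0.55884999, -0.62547988, -0.54448288],
       [-0.3493855 ,  0.41787102, -0.83863793]]), 't': array([-0.42146671, -0.24671629,  1.23881651])} (array([ 0.8876764 , -0.39427414,  0.91090503]), array([-0.34243909,  0.40613686, -0.8473787 ]))
{'clock': 0.1, 'joint_positions': array([-1.14497968,  0.46830115, -0.0115635 ,  1.6034892 ,  0.00599643,
        1.07138218, -0.05628065]), 'joint_vel': array([ 0.00047959, -0.00234005, -0.00152421, -0.00185828, -0.00104353,
        0.00140796, -0.00114094]), 'joint_efforts': array([ 1.27472344e-03, -5.21640193e+01, -1.21836533e-02, -2.44366139e+01,
       -5.67853334e-02,  1.40451928e-02,  7.13918575e-05]), 'tool_pos': array([0.2935449 , 0.5793822 , 0.21374528]), 'tool_rot': array([-1.17143565e-04,  2.32307406e-01,  9.72642109e-01, -7.64081911e-04]), 'contact_force': array([ 0.45338464,  0.76368617, -0.25710405]), 'wrist_torque': array([ 0.00846575, -0.04566255,  0.05677247]), 'grip_force': 0.0, 'gripper_width': 0.9973723627283347} 0.0187
```

View pics/a.png

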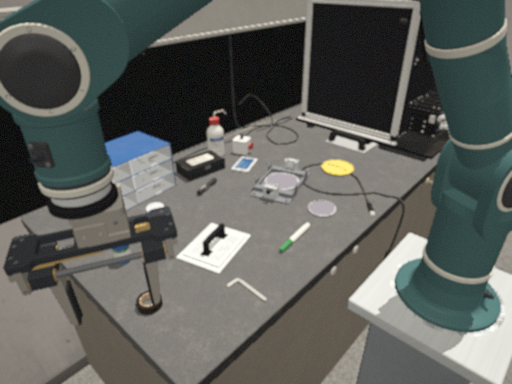

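View pics/b.png

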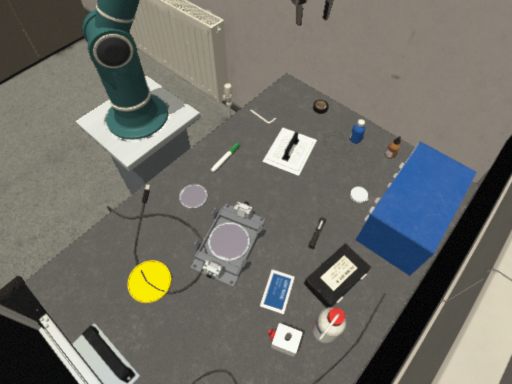

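Side view: the cover, the only white plate with a black handle, is at (290,151). The carrier is at (229,243) with housings at (243,210) and (212,268). Wafer candidates are the carrier disc (229,241), a smaller loose look-alike (193,196) and a yellow disc (149,282). I choose the one in the well and check it in a close crop.

```bash
python3 - <<'E'
import cv2
b=cv2.imread('pics/b.png')
cv2.imwrite('pics/c.png',cv2.resize(b[120:290,170:330],None,fx=3.5,fy=3.5,interpolation=cv2.INTER_CUBIC))
E
```

```text
(no output)
```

View pics/c.png

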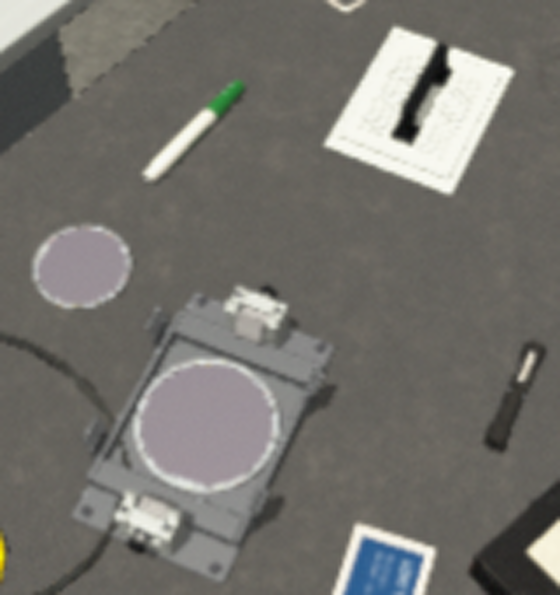

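```bash
python3 - <<'E'
from h import *
c=manip.calibration('side')
f=lambda L,z:np.array([onz(c,((x+.5)/3.5-.5+170,(y+.5)/3.5-.5+120),z)[:2] for x,y in L])
P=f([(396,27),(514,72),(451,193),(326,146)],.005);print('cover',P,P.mean(0),np.linalg.norm(np.roll(P,-1,0)-P,axis=1))
Q=f([(195,297),(333,345),(222,578),(75,520)],.006);print('car',Q,Q.mean(0),np.linalg.norm(np.roll(Q,-1,0)-Q,axis=1))
for T in(P,Q):
  d=T[0]+T[1]-T[2]-T[3];print('yaw',np.arctan2(-d[0],d[1]))
print('wafer',f([(207,425)],.014))
H=f([(407,130),(440,52)],.048);print('handle',H,H.mean(0))
s=manip.state();from scipy.spatial.transform import Rotation as R
q=s['tool_rot'];print(R.from_quat([*q[1:],q[0]]).as_matrix())
w=manip.calibration('wrist');print(w['R'],w['t'],-np.array(w['R']).T@w['t'],w['intrinsics'][0][0])
E
```

```text
cover [[0.41824208 0.29566667]
 [0.53757813 0.32653943]
 [0.578355   0.1750466 ]
 [0.4619068  0.14046284]] [0.4990205  0.23442888] [0.12326484 0.15688477 0.12147518 0.16122914]
car [[ 0.48361186 -0.05268182]
 [ 0.59915936 -0.01031113]
 [ 0.66396564 -0.21154491]
 [ 0.55084497 -0.25280096]] [ 0.57439546 -0.1318347 ] [0.12307113 0.21141165 0.12040909 0.21111126]
yaw 0.2686693762894357
yaw 0.31783261953260683
wafer [[ 0.57410446 -0.13247952]]
handle [[0.52338905 0.17555939]
 [0.48965789 0.2661089 ]] [0.50652347 0.22083414]
[[-8.92066510e-01  4.51903752e-01 -5.82881302e-04]
 [ 4.51904110e-01  8.92065370e-01 -1.43192985e-03]
 [-1.27126245e-04 -1.54078312e-03 -9.99998805e-01]]
[[ 0.45127444  0.8923841  -0.00141326]
 [ 0.85859335 -0.43375385  0.27326735]
 [ 0.24324644 -0.12453199 -0.96193709]] [-0.65041797 -0.03313622  0.39215409] [0.22657746 0.61488542 0.3853634 ] 276.2252931656571
```

Crop: cover corners at (396,27), (514,72), (451,193) and (326,146). The wafer in the carrier's well (207,425) is clearly larger than the loose one (82,265). Sizes check to within 2–8 mm. Next I move above the cover for a wrist view.

Call:
servo_tool(steps=[{"tx": 0.0206, "ty": -0.0345, "tz": 0, "twist": -0.0266, "gripper": 1}, {"tx": 0.0206, "ty": -0.0345, "tz": 0, "twist": -0.0266, "gripper": 1}, {"tx": 0.0206, "ty": -0.0345, "tz": 0, "twist": -0.0266, "gripper": 1}, {"tx": 0.0206, "ty": -0.0345, "tz": 0, "twist": -0.0266, "gripper": 1}, {"tx": 0.0206, "ty": -0.0345, "tz": 0, "twist": -0.0266, "gripper": 1}, {"tx": 0.0206, "ty": -0.0345, "tz": 0, "twist": -0.0266, "gripper": 1}, {"tx": 0.0206, "ty": -0.0345, "tz": 0, "twist": -0.0266, "gripper": 1}, {"tx": 0.0206, "ty": -0.0345, "tz": 0, "twist": -0.0266, "gripper": 1}, {"tx": 0.0206, "ty": -0.0345, "tz": 0, "twist": -0.0266, "gripper": 1}, {"tx": 0.0206, "ty": -0.0345, "tz": 0, "twist": -0.0266, "gripper": 1}, {"tx": 0, "ty": 0, "tz": 0, "twist": 0, "gripper": 1}, {"tx": 0, "ty": 0, "tz": 0, "twist": 0, "gripper": 1}])

```text
clock: 1.3
tool_pos: [0.4998, 0.2341, 0.2143]
tool_rot: [-0.0, 0.608, 0.794, -0.0]
contact_force: [0.1, 0.6, -0.0]
gripper_width: 1.001
grip_force: 0.0
```

```bash
cat >> h.py <<'E'
def st():
    s=manip.state(); w,x,y,z=s['tool_rot']
    # direction angle of tool y
    a=np.arctan2(1-2*(x*x+z*z),2*(x*y-w*z))
    print('t',round(s['clock'],2),'tcp',np.round(s['tool_pos'],4),'yang',round(a,4),'F',np.round(s['contact_force'],1),'M',np.round(s['wrist_torque'],2),'w',round(s['gripper_width'],3),'g',round(s['grip_force'],1))
def white(im,c,guess,z,r=140):
    m=cv2.inRange(im,(165,165,165),(255,255,255))
    n,l,s,cc=cv2.connectedComponentsWithStats(m)
    i=1+np.argmax(s[1:,4]*(np.linalg.norm(cc[1:]-guess,axis=1)<r))
    k=max(cv2.findContours((l==i).astype(np.uint8),0,cv2.CHAIN_APPROX_NONE)[0],key=cv2.contourArea)
    P=np.array([onz(c,p[0],z)[:2] for p in k],np.float32)*1000
    return cv2.minAreaRect(P)
E
python3 - <<'E'
from h import *
st(); im,c=snap('wrist','d.png'); g=proj(c,(.5,.235,.005));print(g)
print(white(im,c,g,.005))
b=cv2.imread('pics/b.png');cs=manip.calibration('side');print(white(b,cs,(290,151),.005,30))
E
```

```text
t 1.3 tcp [0.4998 0.2341 0.2143] yang 0.2646 F [ 0.1  0.6 -0. ] M [ 0.03  0.09 -0.02] w 1.001 g 0.0
[258.92330857 172.84501405]
((498.11859130859375, 233.9839630126953), (124.890625, 159.57089233398438), 15.447137832641602)
((497.83990478515625, 234.31019592285156), (125.64420318603516, 161.6652069091797), 15.642334938049316)
```

View pics/d.png

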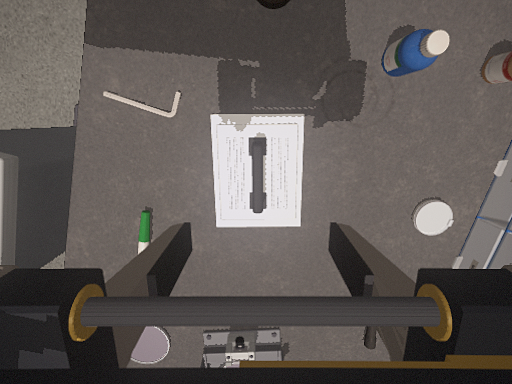

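Wrist view: the cover is centred at about (258,170) with its handle at (258,175), measured at (0.498, 0.234), yaw 0.270; both views agree. Now a look at the carrier from above before grasping.

Call:
servo_tool(steps=[{"tx": 0.0075, "ty": -0.0366, "tz": 0, "twist": 0.0015, "gripper": 1}, {"tx": 0.0075, "ty": -0.0366, "tz": 0, "twist": 0.0015, "gripper": 1}, {"tx": 0.0075, "ty": -0.0366, "tz": 0, "twist": 0.0015, "gripper": 1}, {"tx": 0.0075, "ty": -0.0366, "tz": 0, "twist": 0.0015, "gripper": 1}, {"tx": 0.0075, "ty": -0.0366, "tz": 0, "twist": 0.0015, "gripper": 1}, {"tx": 0.0075, "ty": -0.0366, "tz": 0, "twist": 0.0015, "gripper": 1}, {"tx": 0.0075, "ty": -0.0366, "tz": 0, "twist": 0.0015, "gripper": 1}, {"tx": 0.0075, "ty": -0.0366, "tz": 0, "twist": 0.0015, "gripper": 1}, {"tx": 0.0075, "ty": -0.0366, "tz": 0, "twist": 0.0015, "gripper": 1}, {"tx": 0.0075, "ty": -0.0366, "tz": 0, "twist": 0.0015, "gripper": 1}, {"tx": 0, "ty": 0, "tz": 0, "twist": 0, "gripper": 1}, {"tx": 0, "ty": 0, "tz": 0, "twist": 0, "gripper": 1}])

```text
clock: 2.55
tool_pos: [0.5748, -0.13, 0.2141]
tool_rot: [-0.001, 0.588, 0.809, 0.0]
contact_force: [0.3, -0.0, 0.8]
gripper_width: 1.003
grip_force: 0.0
```

```bash
python3 - <<'E'
from h import *
st(); im,c=snap('wrist','e.png'); np.save('ce.npy',c,allow_pickle=True); g=proj(c,(.574,-.132,.02));print(g)
x,y=[int(v) for v in g]; x0,y0=x-100,max(0,y-90);print(x0,y0)
cv2.imwrite('pics/e2.png',cv2.resize(im[y0:y0+150,x0:x0+200],None,fx=4,fy=4,interpolation=cv2.INTER_CUBIC))
E
```

```text
t 2.55 tcp [ 0.5748 -0.13    0.2141] yang 0.3144 F [ 0.3 -0.   0.8] M [-0.    0.03  0.01] w 1.003 g 0.0
[257.56276714 176.99985936]
157 86
```

View pics/e2.png

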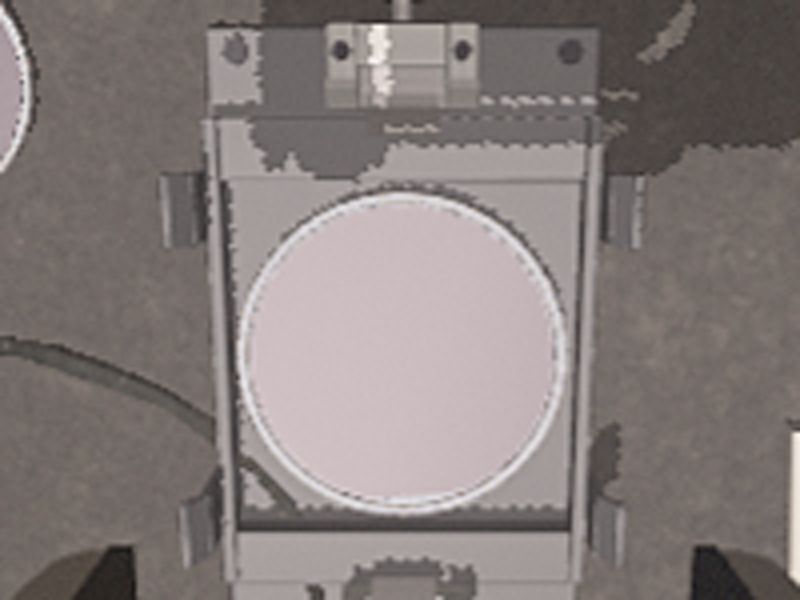

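```bash
python3 - <<'E'
from h import *
c=np.load('ce.npy',allow_pickle=True).item()
f=lambda x,y,z:onz(c,((x+.5)/4-.5+157,(y+.5)/4-.5+86),z)[:2]
yaw=.314
def rel(p):
    ex=np.array([np.cos(yaw),np.sin(yaw)]);ey=np.array([-ex[1],ex[0]]);d=(p-np.array([.574,-.132]))*1000
    return np.round([d@ex,d@ey],1)
for n,p in dict(top=(405,180),bot=(404,530),wl=(232,350),wr=(575,350),oLt=(207,120),oRt=(600,120),oLb=(228,580),oRb=(580,580),topL=(225,180),topR=(585,180),botL=(238,530),botR=(570,530)).items(): print(n,rel(f(*p,.02)))
for n,p in dict(wL=(240,353),wR=(567,353),wT=(403,190),wB=(403,514)).items(): print(n,rel(f(*p,.014)))
print('house',rel(f(327,107,.02)),rel(f(478,107,.02)),rel(f(327,107,.05)),rel(f(478,107,.05)))
b=cv2.imread('pics/b.png')
# full wrist + side overlay of the model
im=cv2.imread('pics/e.png')
E
```

```text
top [ 0.5 61.1]
bot [  0.  -59.2]
wl [-57.8   5.3]
wr [57.6  5.4]
oLt [-62.4  79.5]
oRt [62.5 79.7]
oLb [-62.8 -78.2]
oRb [ 62.8 -78.1]
topL [-57.6  61. ]
topR [58.5 61.1]
botL [-58.5 -59.2]
botR [ 58.5 -59.1]
wL [-56.1   3. ]
wR [55.8  3.1]
wT [-0.2 57.6]
wB [ -0.4 -55.3]
house [-24.2  83.6] [23.6 83.6] [-22.   83.1] [22.  83.2]
```

Crop: well rim edges at y=180 and y=530, x=232 and x=575, with a centred wafer at (403,353). That puts the carrier at (0.5738, -0.1310), yaw 0.314; the well measures 117×120 against 118. Now I go back and grasp the cover.

Call:
servo_tool(steps=[{"tx": -0.00767, "ty": 0.0364, "tz": 0, "twist": -0.0014, "gripper": 1}, {"tx": -0.00767, "ty": 0.0364, "tz": 0, "twist": -0.0014, "gripper": 1}, {"tx": -0.00767, "ty": 0.0364, "tz": 0, "twist": -0.0014, "gripper": 1}, {"tx": -0.00767, "ty": 0.0364, "tz": 0, "twist": -0.0014, "gripper": 1}, {"tx": -0.00767, "ty": 0.0364, "tz": 0, "twist": -0.0014, "gripper": 1}, {"tx": -0.00767, "ty": 0.0364, "tz": 0, "twist": -0.0014, "gripper": 0.8}, {"tx": -0.00767, "ty": 0.0364, "tz": -0.01, "twist": -0.0014, "gripper": 0.7}, {"tx": -0.00767, "ty": 0.0364, "tz": -0.02, "twist": -0.0014, "gripper": 0.6}, {"tx": -0.00767, "ty": 0.0364, "tz": -0.02, "twist": -0.0014, "gripper": 0.6}, {"tx": -0.00767, "ty": 0.0364, "tz": -0.02, "twist": -0.0014, "gripper": 0.6}, {"tx": 0, "ty": 0, "tz": 0, "twist": 0, "gripper": 0.6}, {"tx": 0, "ty": 0, "tz": 0, "twist": 0, "gripper": 0.6}])

```text
clock: 3.8
tool_pos: [0.4962, 0.2352, 0.1441]
tool_rot: [-0.0, 0.603, 0.797, -0.001]
contact_force: [0.8, -0.9, 0.5]
gripper_width: 0.601
grip_force: 0.0
```

```bash
python3 - <<'E'
from h import *
st()
E
```

```text
t 3.8 tcp [0.4962 0.2352 0.1441] yang 0.2751 F [ 0.8 -0.9  0.5] M [-0.1   0.03 -0.  ] w 0.601 g 0.0
```

Call:
servo_tool(steps=[{"tx": 0.0019, "ty": -0.0012, "tz": -0.03, "twist": -0.0014, "gripper": 0.6}, {"tx": 0, "ty": 0, "tz": -0.03, "twist": 0, "gripper": 0.5}, {"tx": 0, "ty": 0, "tz": -0.03, "twist": 0, "gripper": 0.5}, {"tx": 0, "ty": 0, "tz": -0.02, "twist": 0, "gripper": 0.5}, {"tx": 0, "ty": 0, "tz": -0.013, "twist": 0, "gripper": 0.5}, {"tx": 0, "ty": 0, "tz": 0, "twist": 0, "gripper": 0.5}, {"tx": 0, "ty": 0, "tz": 0, "twist": 0, "gripper": 0.5}], squeeze=45)

```text
clock: 4.5
tool_pos: [0.5007, 0.2316, 0.0225]
tool_rot: [0.0, 0.608, 0.794, 0.001]
contact_force: [1.0, -0.8, -0.1]
gripper_width: 0.498
grip_force: 0.0
```

```bash
python3 - <<'E'
from h import *
st()
E
```

```text
t 4.5 tcp [0.5007 0.2316 0.0225] yang 0.2646 F [ 1.  -0.8 -0.1] M [-0.05  0.04 -0.05] w 0.498 g 0.0
```

Call:
servo_tool(steps=[{"tx": 0, "ty": 0, "tz": 0, "twist": 0, "gripper": 0.5}])

```text
clock: 4.6
tool_pos: [0.5009, 0.232, 0.0229]
tool_rot: [0.0, 0.608, 0.794, 0.001]
contact_force: [0.5, -0.5, 0.8]
gripper_width: 0.5
grip_force: 0.0
```

Call:
servo_tool(steps=[{"tx": 0, "ty": 0, "tz": 0, "twist": 0, "gripper": 0.5}])

```text
clock: 4.7
tool_pos: [0.5007, 0.2321, 0.0228]
tool_rot: [0.0, 0.607, 0.794, 0.001]
contact_force: [-0.4, -0.5, -0.6]
gripper_width: 0.501
grip_force: 0.0
```

```bash
python3 - <<'E'
from h import *
st()
snap('wrist','f.png');c=manip.calibration('wrist');st()
im=cv2.imread('pics/f.png'); print(proj(c,(.498,.234,.048)), white(im,c,proj(c,(.498,.234,.005)),.005,250))
E
```

```text
t 4.7 tcp [0.5007 0.2321 0.0228] yang 0.265 F [-0.4 -0.5 -0.6] M [-0.1   0.06 -0.02] w 0.501 g 0.0
t 4.75 tcp [0.5005 0.232  0.0226] yang 0.2651 F [ 0.1  0.2 -0.5] M [-0.08  0.04 -0.02] w 0.499 g 0.0
[253.71779203 249.12184984] ((495.5027160644531, 242.36599731445312), (124.37947082519531, 142.32041931152344), 15.546886444091797)
```

Call:
servo_tool(steps=[{"tx": -0.0025, "ty": 0.002, "tz": -0.0018, "twist": 0.0018, "gripper": 0.5}, {"tx": 0, "ty": 0, "tz": 0, "twist": 0, "gripper": 0.5}, {"tx": 0, "ty": 0, "tz": 0, "twist": 0, "gripper": 0.3}, {"tx": 0, "ty": 0, "tz": 0, "twist": 0, "gripper": 0}, {"tx": 0, "ty": 0, "tz": 0, "twist": 0, "gripper": 0}, {"tx": 0, "ty": 0, "tz": 0, "twist": 0, "gripper": 0}, {"tx": 0, "ty": 0, "tz": 0, "twist": 0, "gripper": 0}, {"tx": 0, "ty": 0, "tz": 0, "twist": 0, "gripper": 0}], squeeze=50)

```text
clock: 5.55
tool_pos: [0.4973, 0.2335, 0.0198]
tool_rot: [-0.0, 0.605, 0.796, -0.0]
contact_force: [0.4, -0.4, -0.3]
gripper_width: 0.151
grip_force: 50.0
```

```bash
python3 - <<'E'
from h import *
st()
E
```

```text
t 5.55 tcp [0.4973 0.2335 0.0198] yang 0.2706 F [ 0.4 -0.4 -0.3] M [-0.14  0.17  0.04] w 0.151 g 50.0
```

Call:
servo_tool(steps=[{"tx": 0, "ty": 0, "tz": 0.03, "twist": 0, "gripper": 0}, {"tx": 0, "ty": 0, "tz": 0.04, "twist": 0, "gripper": 0}, {"tx": 0.00766, "ty": -0.0365, "tz": 0.03, "twist": 0.0014, "gripper": 0}, {"tx": 0.00766, "ty": -0.0365, "tz": 0, "twist": 0.0014, "gripper": 0}, {"tx": 0.00766, "ty": -0.0365, "tz": 0, "twist": 0.0014, "gripper": 0}, {"tx": 0.00766, "ty": -0.0365, "tz": 0, "twist": 0.0014, "gripper": 0}, {"tx": 0.00766, "ty": -0.0365, "tz": 0, "twist": 0.0014, "gripper": 0}, {"tx": 0.00766, "ty": -0.0365, "tz": 0, "twist": 0.0014, "gripper": 0}, {"tx": 0.00766, "ty": -0.0365, "tz": 0, "twist": 0.0014, "gripper": 0}, {"tx": 0.00766, "ty": -0.0365, "tz": 0, "twist": 0.0014, "gripper": 0}, {"tx": 0.00766, "ty": -0.0365, "tz": 0, "twist": 0.0014, "gripper": 0}, {"tx": 0.00766, "ty": -0.0365, "tz": 0, "twist": 0.0014, "gripper": 0}])

```text
clock: 6.75
tool_pos: [0.5738, -0.1327, 0.1194]
tool_rot: [-0.0, 0.587, 0.809, -0.0]
contact_force: [0.9, 0.0, -2.6]
gripper_width: 0.148
grip_force: 50.0
```

Call:
servo_tool(steps=[{"tx": 0, "ty": 0, "tz": 0, "twist": 0, "gripper": 0}, {"tx": 0, "ty": 0, "tz": 0, "twist": 0, "gripper": 0}, {"tx": 0, "ty": 0, "tz": 0, "twist": 0, "gripper": 0}])

```text
clock: 7.05
tool_pos: [0.5737, -0.1299, 0.1193]
tool_rot: [-0.001, 0.587, 0.81, 0.0]
contact_force: [0.1, 0.6, -2.1]
gripper_width: 0.145
grip_force: 50.0
```

```bash
python3 - <<'E'
from h import *
st()
im,c=snap('wrist','g.png');im,c=snap('side','h.png')
cv2.imwrite('pics/h2.png',np.hstack([cv2.resize(im[170:300,160:300],(560,520)),cv2.resize(cv2.imread('pics/g.png')[100:384,180:340],(240,426)).copy() if 0 else np.zeros((520,1,3),np.uint8)]))
E
```

```text
t 7.05 tcp [ 0.5737 -0.1299  0.1193] yang 0.316 F [ 0.1  0.6 -2.1] M [-0.07  0.08  0.02] w 0.145 g 50.0
```

View pics/g.png

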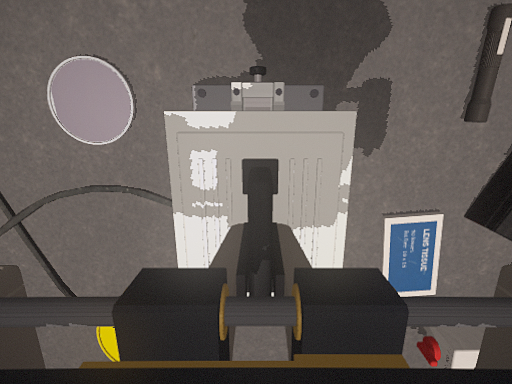

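```bash
python3 - <<'E'
from h import *
st();c=manip.calibration('wrist')
ex=np.array([np.cos(.314),np.sin(.314)]);ey=np.array([-ex[1],ex[0]])
a,b=[onz(c,p,.1045)[:2] for p in((164,111),(357,112))]
m=(a+b)/2; print(np.linalg.norm(a-b),'yaw',np.arctan2(*(b-a)[::-1]),'centre',m-.08*ey)
s=np.array([.5738,-.1310]); print('err to seat (x,y own)',(m-.08*ey-s)@ex,(m-.08*ey-s)@ey)
E
```

```text
t 7.15 tcp [ 0.5739 -0.1295  0.1196] yang 0.317 F [ 0.4  0.4 -1.9] M [-0.04  0.06  0.02] w 0.15 g 50.0
0.12466270989672455 yaw 0.3127359417866802 centre [ 0.57575115 -0.1291022 ]
err to seat (x,y own) 0.0024419134240113625 0.001202364304025536
```

View pics/h2.png

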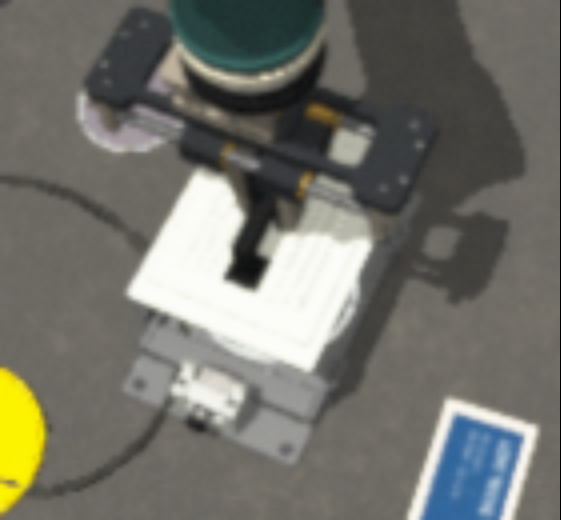

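```bash
python3 - <<'E'
from h import *
c=manip.calibration('wrist');s=manip.state();p=s['tool_pos']
print(c['intrinsics'],proj(c,p),proj(c,p+[0,0,.0187]),[proj(c,[p[0]-.309*y,p[1]+.951*y,p[2]+.028]) for y in(.02,.045)])
E
```

```text
[[276.22529317   0.         259.90980242]
 [  0.         276.22529317 194.76393725]
 [  0.           0.           1.        ]] [257.30298096 235.08708118] [257.04202356 247.77160053] [array([256.91170448, 222.66620514]), array([256.93927863, 178.71605802])]
```

```bash
python3 - <<'E'
from h import *
c=manip.calibration('side');f=lambda x,y,z:onz(c,((x+.5)/4-.5+160,(y+.5)/4-.5+170),z)[:2]
ex=np.array([np.cos(.314),np.sin(.314)]);ey=np.array([-ex[1],ex[0]]);s=np.array([.5738,-.1310])
a,b=f(128,297,.103),f(308,368,.103);m=(a+b)/2+.08*ey
print(np.linalg.norm(a-b),m,(m-s)@ex,(m-s)@ey)
# carrier base near edge corners at z=.006
for z in(.004,.008):
  a,b=f(123,388,z),f(297,463,z);m=(a+b)/2+.108*ey
  print(np.linalg.norm(a-b),m,(m-s)@ex,(m-s)@ey)
st()
E
```

```text
0.12001598156747649 [ 0.57450001 -0.12839539] 0.0014702589819328286 0.00226105186432982
0.1269627057425069 [ 0.57243906 -0.12807601] -0.0003912739469735181 0.0032013740852657917
0.12640272337899106 [ 0.57368232 -0.12879705] 0.0005684940676113559 0.0021315883792833823
t 7.15 tcp [ 0.5739 -0.1295  0.1196] yang 0.317 F [ 0.4  0.4 -1.9] M [-0.04  0.06  0.02] w 0.15 g 50.0
```

Call:
servo_tool(steps=[{"tx": -0.0014, "ty": -0.0011, "tz": -0.02, "twist": 0, "gripper": 0}, {"tx": 0, "ty": 0, "tz": -0.02, "twist": 0, "gripper": 0}, {"tx": 0, "ty": 0, "tz": 0, "twist": 0, "gripper": 0}, {"tx": 0, "ty": 0, "tz": 0, "twist": 0, "gripper": 0}])

```text
clock: 7.55
tool_pos: [0.5727, -0.1316, 0.0799]
tool_rot: [-0.0, 0.587, 0.81, -0.0]
contact_force: [0.4, 0.3, -1.4]
gripper_width: 0.148
grip_force: 50.0
```

```bash
python3 - <<'E'
from h import *
st()
im,c=snap('wrist','i.png')
cv2.imwrite('pics/i2.png',cv2.resize(im[70:230,150:370],None,fx=3.5,fy=3.5,interpolation=cv2.INTER_CUBIC))
E
```

```text
t 7.55 tcp [ 0.5727 -0.1316  0.0799] yang 0.316 F [ 0.4  0.3 -1.4] M [-0.05 -0.    0.02] w 0.148 g 50.0
```

View pics/i2.png

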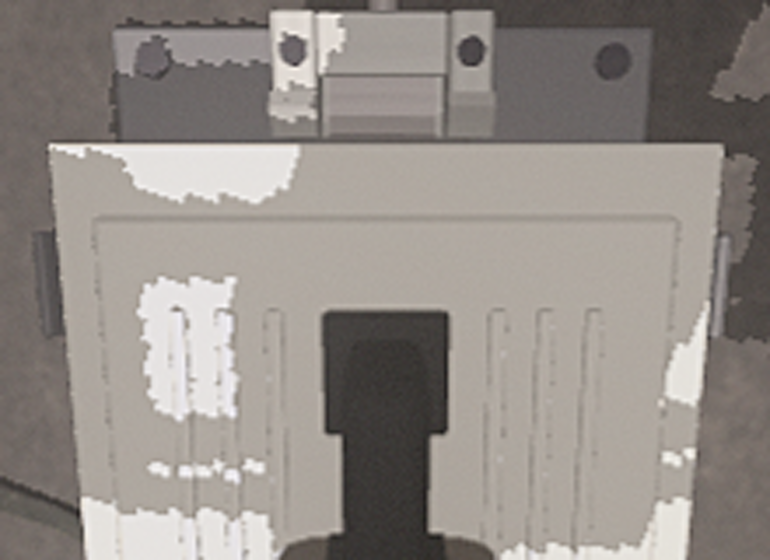

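Crop: cover corners at (50,145) and (724,145), middle 387. Housing middle is 382, and guides peek out evenly at 33 and 732. The cover is about 0.8 mm too far in +x, so I trim that and descend.

Call:
servo_tool(steps=[{"tx": -0.0008, "ty": 0, "tz": -0.01, "twist": -0.0005, "gripper": 0}, {"tx": 0, "ty": 0, "tz": -0.006, "twist": 0, "gripper": 0}, {"tx": 0, "ty": 0, "tz": -0.005, "twist": 0, "gripper": 0}, {"tx": 0, "ty": 0, "tz": 0, "twist": 0, "gripper": 0}], squeeze=60)

```text
clock: 8.0
tool_pos: [0.5717, -0.1324, 0.0583]
tool_rot: [-0.0, 0.588, 0.809, -0.0]
contact_force: [0.7, 0.4, -2.3]
gripper_width: 0.143
grip_force: 60.0
```

```bash
python3 -c "
from h import *
st()"
```

```text
t 8.0 tcp [ 0.5717 -0.1324  0.0583] yang 0.3129 F [ 0.7  0.4 -2.3] M [ 0.07 -0.    0.02] w 0.143 g 60.0
```

Call:
servo_tool(steps=[{"tx": 0, "ty": 0, "tz": -0.004, "twist": 0, "gripper": 0}, {"tx": 0, "ty": 0, "tz": -0.003, "twist": 0, "gripper": 0}])

```text
clock: 8.2
tool_pos: [0.5732, -0.133, 0.0534]
tool_rot: [0.001, 0.588, 0.809, 0.001]
contact_force: [-2.9, 0.4, 13.8]
gripper_width: 0.143
grip_force: 60.0
```

Call:
servo_tool(steps=[{"tx": 0, "ty": 0, "tz": -0.003, "twist": 0, "gripper": 0}, {"tx": 0, "ty": 0, "tz": 0, "twist": 0, "gripper": 0}])

```text
clock: 8.4
tool_pos: [0.5738, -0.1328, 0.0508]
tool_rot: [0.002, 0.588, 0.809, 0.001]
contact_force: [-1.1, 1.1, 8.9]
gripper_width: 0.147
grip_force: 60.0
```

```bash
python3 -c "
from h import *
st()"
```

```text
t 8.4 tcp [ 0.5738 -0.1328  0.0508] yang 0.313 F [-1.1  1.1  8.9] M [-0.01  0.31 -0.02] w 0.147 g 60.0
```

Call:
servo_tool(steps=[{"tx": 0, "ty": 0, "tz": -0.004, "twist": 0, "gripper": 0}, {"tx": 0, "ty": 0, "tz": 0, "twist": 0, "gripper": 0}])

```text
clock: 8.6
tool_pos: [0.5739, -0.1325, 0.0466]
tool_rot: [0.002, 0.588, 0.809, 0.001]
contact_force: [-0.6, 1.8, 8.2]
gripper_width: 0.142
grip_force: 60.0
```

Call:
servo_tool(steps=[{"tx": 0, "ty": 0, "tz": -0.003, "twist": 0, "gripper": 0}, {"tx": 0, "ty": 0, "tz": 0, "twist": 0, "gripper": 0}])

```text
clock: 8.8
tool_pos: [0.573, -0.1321, 0.0423]
tool_rot: [0.001, 0.588, 0.809, 0.001]
contact_force: [2.1, 0.5, 2.4]
gripper_width: 0.145
grip_force: 60.0
```

```bash
python3 -c "
from h import *
st()"
```

```text
t 8.8 tcp [ 0.573  -0.1321  0.0423] yang 0.3132 F [2.1 0.5 2.4] M [ 0.4  -0.4   0.05] w 0.145 g 60.0
```

Call:
servo_tool(steps=[{"tx": 0, "ty": 0, "tz": -0.002, "twist": 0, "gripper": 0}, {"tx": 0, "ty": 0, "tz": 0, "twist": 0, "gripper": 0}])

```text
clock: 9.0
tool_pos: [0.5721, -0.1319, 0.0397]
tool_rot: [-0.0, 0.588, 0.809, 0.0]
contact_force: [1.5, 3.0, 3.1]
gripper_width: 0.141
grip_force: 60.0
```

Call:
servo_tool(steps=[{"tx": 0, "ty": 0, "tz": -0.002, "twist": 0, "gripper": 0}, {"tx": 0, "ty": 0, "tz": 0, "twist": 0, "gripper": 0}])

```text
clock: 9.2
tool_pos: [0.5721, -0.1319, 0.0397]
tool_rot: [-0.0, 0.588, 0.809, 0.001]
contact_force: [-3.7, 4.0, 18.5]
gripper_width: 0.144
grip_force: 60.0
```

```bash
python3 -c "
from h import *
st()"
```

```text
t 9.2 tcp [ 0.5721 -0.1319  0.0397] yang 0.3132 F [-3.7  4.  18.5] M [ 0.88  1.08 -0.01] w 0.144 g 60.0
```

Call:
servo_tool(steps=[{"tx": 0, "ty": 0, "tz": -0.001, "twist": 0, "gripper": 0}, {"tx": 0, "ty": 0, "tz": 0, "twist": 0, "gripper": 0}, {"tx": 0, "ty": 0, "tz": 0, "twist": 0, "gripper": 0}])

```text
clock: 9.5
tool_pos: [0.5721, -0.1319, 0.0397]
tool_rot: [-0.0, 0.588, 0.809, 0.001]
contact_force: [-6.2, 3.8, 25.5]
gripper_width: 0.148
grip_force: 60.0
```

```bash
python3 - <<'E'
from h import *
st()
im,c=snap('wrist','j.png')
cv2.imwrite('pics/j2.png',cv2.resize(im[50:230,130:390],None,fx=3,fy=3,interpolation=cv2.INTER_CUBIC))
E
```

```text
t 9.5 tcp [ 0.5721 -0.1319  0.0397] yang 0.3133 F [-6.2  3.8 25.5] M [1.01 1.65 0.03] w 0.148 g 60.0
```

View pics/j2.png

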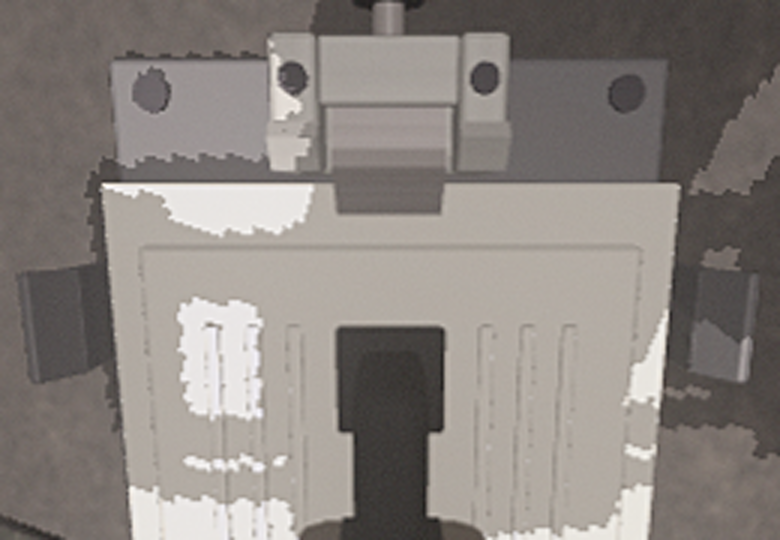

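Crop: the +y bolt at (390,190) overlaps the cover's end, and the cover edge is level across y=184. Now the tug.

Call:
servo_tool(steps=[{"tx": 0, "ty": 0, "tz": 0.003, "twist": 0, "gripper": 0}, {"tx": 0, "ty": 0, "tz": 0.002, "twist": 0, "gripper": 0}, {"tx": 0, "ty": 0, "tz": 0, "twist": 0, "gripper": 0}])

```text
clock: 9.85
tool_pos: [0.571, -0.1328, 0.041]
tool_rot: [-0.001, 0.588, 0.809, -0.001]
contact_force: [0.6, -0.5, -2.7]
gripper_width: 0.147
grip_force: 60.0
```

Call:
servo_tool(steps=[{"tx": 0, "ty": 0, "tz": 0.0015, "twist": 0, "gripper": 0}, {"tx": 0, "ty": 0, "tz": 0, "twist": 0, "gripper": 0}])

```text
clock: 10.05
tool_pos: [0.5708, -0.1327, 0.0414]
tool_rot: [-0.001, 0.588, 0.809, -0.001]
contact_force: [3.9, -1.9, -17.9]
gripper_width: 0.147
grip_force: 60.0
```

```bash
python3 -c "
from h import *
st()"
```

```text
t 10.05 tcp [ 0.5708 -0.1327  0.0414] yang 0.3128 F [  3.9  -1.9 -17.9] M [-0.38 -0.83  0.  ] w 0.147 g 60.0
```

Call:
servo_tool(steps=[{"tx": 0, "ty": 0, "tz": 0, "twist": 0, "gripper": 0}, {"tx": 0, "ty": 0, "tz": 0, "twist": 0, "gripper": 0}, {"tx": 0, "ty": 0, "tz": 0, "twist": 0, "gripper": 0}, {"tx": 0, "ty": 0, "tz": 0, "twist": 0, "gripper": 0}, {"tx": 0, "ty": 0, "tz": 0, "twist": 0, "gripper": 0}, {"tx": 0, "ty": 0, "tz": 0, "twist": 0, "gripper": 0}])

```text
clock: 10.65
tool_pos: [0.5707, -0.1327, 0.0416]
tool_rot: [-0.001, 0.588, 0.809, -0.001]
contact_force: [4.8, -2.0, -23.6]
gripper_width: 0.147
grip_force: 60.0
```

```bash
python3 - <<'E'
from h import *
st()
im,c=snap('side','k.png');x,c2=snap('scene','l.png')
a=cv2.resize(im[215:285,180:270],None,fx=6,fy=6,interpolation=cv2.INTER_CUBIC)
cv2.imwrite('pics/k2.png',a)
E
```

```text
t 10.65 tcp [ 0.5707 -0.1327  0.0416] yang 0.3128 F [  4.8  -2.  -23.6] M [-0.54 -1.1  -0.  ] w 0.147 g 60.0
```

View pics/k2.png

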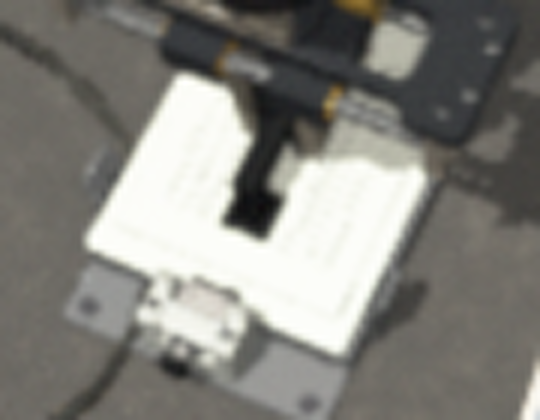

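Call:
servo_tool(steps=[{"tx": 0, "ty": 0, "tz": -0.003, "twist": 0, "gripper": 0}, {"tx": 0, "ty": 0, "tz": -0.003, "twist": 0, "gripper": 0}, {"tx": 0, "ty": 0, "tz": 0, "twist": 0, "gripper": 0}])

```text
clock: 11.05
tool_pos: [0.572, -0.1324, 0.0397]
tool_rot: [-0.0, 0.588, 0.809, 0.001]
contact_force: [-5.1, 0.5, 8.5]
gripper_width: 0.147
grip_force: 60.0
```

```bash
python3 -c "
from h import *
st()"
```

```text
t 11.05 tcp [ 0.572  -0.1324  0.0397] yang 0.3131 F [-5.1  0.5  8.5] M [0.11 1.07 0.02] w 0.147 g 60.0
```

Call:
servo_tool(steps=[{"tx": 0, "ty": 0, "tz": 0, "twist": 0, "gripper": 0.5}, {"tx": 0, "ty": 0, "tz": 0, "twist": 0, "gripper": 0.5}, {"tx": 0, "ty": 0, "tz": 0, "twist": 0, "gripper": 0.5}, {"tx": 0, "ty": 0, "tz": 0.02, "twist": 0, "gripper": 0.5}, {"tx": 0, "ty": 0, "tz": 0.04, "twist": 0, "gripper": 0.5}, {"tx": 0, "ty": 0, "tz": 0.04, "twist": 0, "gripper": 0.5}, {"tx": 0.01, "ty": -0.03, "tz": 0.04, "twist": 0, "gripper": 0.7}, {"tx": 0.01, "ty": -0.04, "tz": 0.03, "twist": 0, "gripper": 1}, {"tx": 0.01, "ty": -0.03, "tz": 0, "twist": 0, "gripper": 1}, {"tx": 0, "ty": 0, "tz": 0, "twist": 0, "gripper": 1}, {"tx": 0, "ty": 0, "tz": 0, "twist": 0, "gripper": 1}])

```text
clock: 12.15
tool_pos: [0.6011, -0.2313, 0.2056]
tool_rot: [-0.0, 0.589, 0.808, 0.0]
contact_force: [-0.4, 1.2, -0.8]
gripper_width: 0.91
grip_force: 0.0
```

```bash
python3 - <<'E'
from h import *
st()
im,c=snap('wrist','m.png')
cv2.imwrite('pics/m2.png',cv2.resize(im[20:220,150:380],None,fx=3,fy=3,interpolation=cv2.INTER_CUBIC))
E
```

```text
t 12.15 tcp [ 0.6011 -0.2313  0.2056] yang 0.3119 F [-0.4  1.2 -0.8] M [-0.01  0.   -0.02] w 0.91 g 0.0
```

View pics/m2.png

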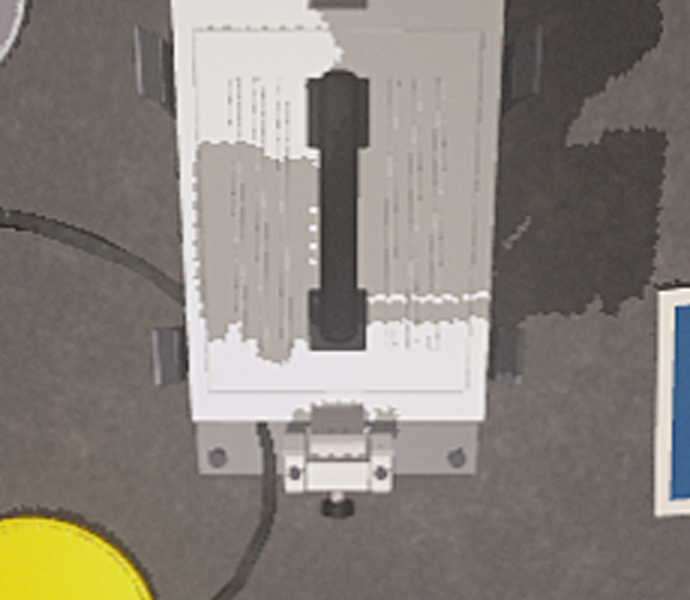

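Crop: the -y bolt at (338,415) overlaps the cover's end edge at y=420 and the cover lies level between its guides, so both ends are latched. The tug held at over 15 N, lifting only through the play. Handing in.

```bash
python3 -c "
from station import manip
print(manip.sign_off())"
```

```text
the job is handed in; nothing more can be done
None
```

The cover is on the carrier and pressed fully home with both catches over its edge; it held an upward tug of about 20 N for over half a second, was left home, and the job is handed in at about 12 s on the robot's clock.

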